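# Stand up the vial that fell over in the sample carrier

### The job

One of the sample vials has fallen over in the white carrier, between the vials that stand in the row. Pinch the snap tab on the head of the carrier's hold-down bar to unlatch the bar, take it off and lay it down on the bench clear of the carrier. Then stand the fallen vial upright again in the row, in the gap where it lay, between the rails; the other four vials stay standing at their places, and nothing else on the bench is disturbed.

Things in the scene. Friction and masses are not known exactly. Their poses are not given: they have to be found in the camera images.
- carrier: white one-row vial carrier, fixed: plate 62 x 270 x 6 mm, two rails along y (inner faces 36 mm apart, 3 mm wide, tops 11 mm above the bench). Origin: middle of the row at bench level; y along the row, x across. Vials stand on the plate at y = about 92, 58, -58, -92 mm, with an 87 mm gap between. Slotted post 107 mm tall at y 110 to 118; latch housing 98 mm tall, 44 mm wide at y -138 to -110
- gap (a point): middle of the gap in the row, on top of the carrier's plate, 6 mm above the bench: the fallen vial is to stand here, give or take 25 mm along the row. The bench is free for 130 mm in front of the carrier (on its -x side) and for 60 mm round the point x = 0.53, y = -0.31 m (world)
- hold_bar: grey hold-down bar over the row, 253 mm long, 20 mm wide, about 80 g. Origin: under its head; y along the bar to its tongue, x as the carrier's. The head's plug (z 0 to 24 mm) sits in the open-topped housing, held by the tab's hook; the strip (z 16 to 28) begins at y = 9. Tab pressed, raise the head 30 mm (the bar tips about its tongue), draw it 15 to 20 mm along -y, lift away
- bar_head (a point): middle of the grip of the bar's head, 37 mm above hold_bar's origin, 111 mm above the bench at the start. The grip is 16 mm long in y and reaches from the housing's top, 13 mm below this point, to 13 mm above it. Its fixed face is at x = +15 mm; the tab's pad at x = -19 mm, -13 when pressed. Pinch along x, centred at x = +1 mm, fingertips 3 mm above the housing
- bar_tongue (a point): tip of the bar's tongue, 238 mm from the head; at the start in the slot of the far post, 17 mm wide and 11 mm high, with 6 mm room above the 5 mm thick tongue. Laid down, the bar rests on its plug and tongue
- bar_tab (a joint): travel of the sprung snap tab on the bar's head: 0 is out (latched), 0.006 m fully in, along the bar's +x; the hook clears the housing from about 0.0045 m. The spring pushes back with 3.6 N at 0 and 7.2 N fully in
- fallen_vial: the fallen vial: closed glass cylinder with white cap, 30 mm across over its whole length, 76 mm long, 30 to 60 g. Lies along the row between the rails, axis 21 mm above the bench, 2 to 9 mm from its neighbours. Origin: centre of its foot; z along its axis to the cap (at the start along the carrier's +y). Laid on the bench it hardly rolls
- vial_a: one of the four vials that stand in the row; upright closed glass cylinder, either 30 mm across and 76 mm tall or 27 mm across and 73 mm tall, 30 to 60 g; origin: centre of its underside, z up to its cap; stands within 3 mm of the line x = 0 of carrier
- vial_b: one of the four vials that stand in the row; upright closed glass cylinder, either 30 mm across and 76 mm tall or 27 mm across and 73 mm tall, 30 to 60 g; origin: centre of its underside, z up to its cap; stands within 3 mm of the line x = 0 of carrier
- vial_c: one of the four vials that stand in the row; upright closed glass cylinder, either 30 mm across and 76 mm tall or 27 mm across and 73 mm tall, 30 to 60 g; origin: centre of its underside, z up to its cap; stands within 3 mm of the line x = 0 of carrier
- vial_d: one of the four vials that stand in the row; upright closed glass cylinder, either 30 mm across and 76 mm tall or 27 mm across and 73 mm tall, 30 to 60 g; origin: centre of its underside, z up to its cap; stands within 3 mm of the line x = 0 of carrier
- beaker: bystander: empty glass beaker, 64 mm across, 82 mm tall; origin under its centre
- petri_dish: bystander: glass dish with lid, 60 mm across, 16 mm high; origin under its centre
- dropper_bottle: bystander: small brown dropper bottle, 33 mm across, 102 mm tall; origin under its centre
There are look-alikes about, which are no part of the job. Leave any green look-alike of the fallen_vial alone.

How it is judged:
By the outcome, as a careful person would: the job done as asked, in the order asked, and still so for the second after the job is handed in, with the robot touching nothing.
It also fails if it takes over 64 s, if anything falls off the work surface, if the arm or the gripper's body presses on something with over 40 N, if the wrist force passes 120 N, or if a joint passes its speed limit or range.

### The arm

A 7-joint arm with a two-finger parallel gripper is mounted at the origin on a cart in front of the work surface, level with it; the furniture and walls round the work are solid. World frame = base frame: x ahead of the robot, y to its left, z up, the work surface at z = 0. Lengths are in m, angles in rad, forces in N, time in s.
With the tool pointing down it reaches from about 0.425 to 0.95 m from the base axis. Payload 4.7 kg.
Tool frame: the origin (TCP) lies between the finger pads; the fingertips stand ahead of it and the grasp point (between the pads) lies 11 mm behind it (arm.nose_length is the z of the fingertips in the tool frame, in m); z points along the fingers, y is the line along which they close (so a half turn about z gives the same grasp; the last joint's range is limited). The gripper opens to 85 mm and grips with 20 to 120 N. Pads are 22 mm wide; open, the fingers measure 114 mm over their backs; the gripper's body (76 mm by 85 mm) begins 54 mm behind the grasp point. The pads swing forward as they close: fully open they stand 13 mm farther back than shut.
Start: joints at [1.072, 0.469, -0.049, 1.532, 0.024, 1.141, -0.082], TCP at [0.306, -0.602, 0.239] pointing down, gripper open.
Joint ranges: [-2.59, 2.59], [-0.33, 1.99], [-1.39, 1.29], [0.1, 2.45], [-1.04, 4.18], [0.21, 1.99], [-2.66, 2.66]. Speed limits (rad/s): [2.57, 2.57, 3.14, 3.14, 3.14, 3.14, 3.14].

### API

Orientations are given as a unit quaternion [x, y, z, w].
In Python, from plant import get_state, camera, camera_info, ticket, arm gives the robot as it stands.
- The arm moves only by the tool play_rows, never from a script. Its argument "increments" is one flat list of numbers, 5 for each row, row after row: the shift along the tool's x, y, z in mm, then the turn about the tool's z in degrees, then the opening, from 0 (shut) to 1 (fully open). In form: [x, y, z, twist, gripper, x, y, z, twist, gripper, ...]. A call has exactly 8 rows; each row is the pose to reach, as a shift and turn from the pose commanded when the call began, along the tool's axes at that moment; what a row does not reach only later rows make up. A row lasts 1/8 s, in which the tool goes at most 62.5 mm and 10.7 degrees, less where a joint would pass 70% of its speed; a pose out of reach is approached as far as the arm can. A call with a gripper value outside its range is refused whole. The fingers move at their own pace and stop on an object; "newtons" is the grip in N (left out, the last holds). Time passes only in rows, so rows that repeat a pose let the fingers close, or fill a call up. It gives the time, the measured TCP pose, the force, the opening and the grip force at its end, in the units of the state.
- get_state(): the state, without advancing time (a new reading comes with each control period).
- camera(name): name is "side" or "top" or "wrist"; returns the picture (420x560x3 uint8, red, green, blue); there is no depth.
- camera_info(name): a dict with "fov_y" (degrees; the focal length in pixels is half the picture's height over the tangent of half this angle, whatever the lens; pixels are square), "cx", "cy" (the principal point, pixels), "camera_from_world" (4x4, takes a point from world to camera coordinates). Camera axes: x right, y down, z forward; pixel columns grow to the right and rows downward; lengths in m; the calibration is good to about 2 mm. A picture is of the moment at which its call begins: read the wrist's pose just before it. camera_info takes no time and is no camera call; for the wrist camera it gives the pose at the moment of the call.
- ticket.hand_in(): hands the job in; it is judged then, once.
The state is a dict: "t": time; "joints": joint angles; "qd": joint speeds; "tau": joint torques, N m; "position": TCP position; "tool_rot": TCP orientation; "force": force on the tool from outside, world axes, zero at the start; "moment": the same for the moment, N m; "finger_gap": opening from 0.0 (shut) to 1.0 (fully open); "finger_force": force on a finger pad.
Only numpy, scipy, OpenCV 4.12 (cv2) and the standard library are available. Lean on these libraries where they do the work, as an engineer would, in place of code of your own. Each camera call takes 0.05 s, during which the arm holds its last target. There are 200 camera calls.

## Working session

There is one attempt and no reset: what is moved stays moved. The work goes in short steps, Python scripts to look and compute and a tool call to move; the robot and the scene stay as the last step left them, time stands still between calls to the robot, and variables do not carry over. Pictures are saved under pics/ and viewed, at most 10 in all, crops included, and the job is handed in when it is done.

Besides the shell and the picture viewer there is one more tool, called after "Call:" as name(argument=value, ...) on one line, values as JSON. play_rows: Moves the arm, as the interface text tells. Its arguments: {"type":"object","properties":{"increments":{"type":"array","items":{"type":"number"}},"newtons":{"type":"number"}},"required":["increments"]}

```bash
mkdir -p pics
cat > h.py <<'E'
import numpy as np, cv2
from plant import get_state, camera, camera_info, ticket, arm
from scipy.spatial.transform import Rotation as R
def K(n):
    i=camera_info(n); return i, 210/np.tan(np.radians(i["fov_y"])/2)
def proj(n,p):
    i,f=K(n); c=np.array(i["camera_from_world"])@np.r_[p,1]; return i["cx"]+f*c[0]/c[2], i["cy"]+f*c[1]/c[2]
def ray(n,u,v):
    i,f=K(n); T=np.array(i["camera_from_world"]); d=T[:3,:3].T@np.array([(u-i["cx"])/f,(v-i["cy"])/f,1]); return -T[:3,:3].T@T[:3,3], d
def onz(n,u,v,z):
    o,d=ray(n,u,v); return o+d*(z-o[2])/d[2]
def snap(n,name):
    im=camera(n); cv2.imwrite(f"pics/{name}.png",im[:,:,::-1]); return im
E
python3 - <<'E'
from h import *
s=get_state(); print(s, arm.nose_length)
for n in("top","side"):
    i=camera_info(n); print(n,i["fov_y"],i["cx"],i["cy"],ray(n,i["cx"],i["cy"])); snap(n,n)
a=cv2.imread("pics/top.png");b=cv2.imread("pics/side.png")
E
python3 -c "
from PIL import Image" 2>&1|tail -1
```

```text
{'t': 0.0, 'joints': array([ 1.07211502,  0.46946845, -0.04863555,  1.53372873,  0.0240997 ,
        1.14097925, -0.08227877]), 'qd': array([ 0.00074009, -0.00026466,  0.00167955,  0.00054794, -0.00047282,
       -0.0003386 , -0.00052289]), 'tau': array([ 1.74752618e-03, -5.10308611e+01, -4.64605715e-02, -2.37718302e+01,
        1.06938975e-02,  7.48771301e-03, -2.24654215e-06]), 'position': array([ 0.30533459, -0.60134066,  0.23822858]), 'tool_rot': array([ 9.72528869e-01,  2.32780156e-01, -2.59256879e-04, -9.64804404e-04]), 'force': array([-0.46744206,  0.36192122,  0.55439665]), 'moment': array([ 0.0435655 , -0.02091635, -0.01320071]), 'finger_force': 0.0, 'finger_gap': 1.0013504347724451} 0.008
top 55.796105448143706 276.86341010490014 211.2044121327664 (array([0.5484765 , 0.04277052, 0.94524485]), array([ 5.39583683e-02, -4.87755800e-04, -9.98543067e-01]))
side 43.469893233744564 273.56951831582177 207.97065752884012 (array([0.04640918, 0.80626194, 0.77514537]), array([ 0.49295413, -0.65972343, -0.56724   ]))
```

View pics/top.png

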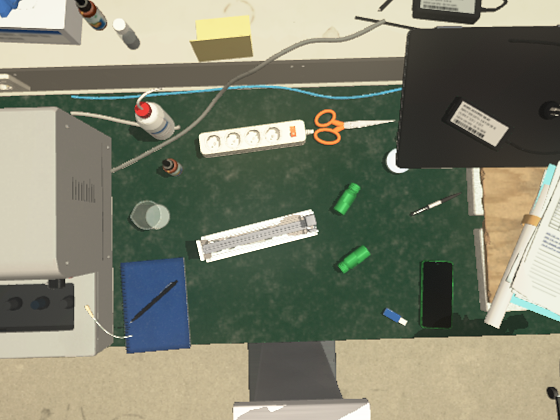

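View pics/side.png

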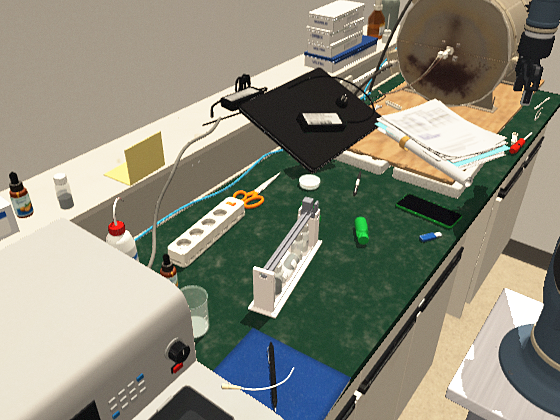

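Top view: the carrier runs from (200,247), the post end, to (317,222), the housing end. Green look-alikes lie at (347,199) and (353,260). Next I'll get the carrier's coarse pose.

Run:
```python
from h import *
a=cv2.imread("pics/top.png")
c=cv2.resize(a[195:275,185:330],None,fx=5.5,fy=5.5,interpolation=cv2.INTER_CUBIC); cv2.imwrite("pics/c1.png",c)
for u,v in [(198,239),(203,260),(317,235),(312,211)]: print(u,v,onz("top",u,v,0.006))
print(proj("top",[.53,-.31,0]))
m=(a[195:275,185:330].min(2)>150).astype(np.uint8)
ct=max(cv2.findContours(m,0,2)[0],key=cv2.contourArea); r=cv2.minAreaRect(ct); print(r, cv2.boxPoints(r)+[185,195])
i=camera_info("wrist");T=np.array(i["camera_from_world"]);print(i["fov_y"],i["cx"],i["cy"])
s=get_state();Rt=R.from_quat(s["tool_rot"]).as_matrix();o=-T[:3,:3].T@T[:3,3]
print("cam in tool",Rt.T@(o-s["position"]),"\n",Rt.T@T[:3,:3].T, "\n",Rt)
```

```text
198 239 [0.5388006  0.23045764 0.006     ]
203 260 [0.48910512 0.21955563 0.006     ]
317 235 [ 0.54022418 -0.05090698  0.006     ]
312 211 [ 0.59733808 -0.04098487  0.006     ]
(np.float64(425.8211821703035), np.float64(236.18261433201425))
((71.82353973388672, 40.79411697387695), (26.678916931152344, 121.51034545898438), 75.96376037597656) [[194.64706898 237.58823013]
 [312.52941895 208.11765003]
 [319.00001526 234.00000381]
 [201.11766052 263.47058105]]
59.91192169610277 280.4341306249238 212.17415071940783
cam in tool [ 0.07316282 -0.00090167 -0.13436176] 
 [[-4.04066207e-04 -9.56691450e-01 -2.91103600e-01]
 [ 9.99999918e-01 -3.95541253e-04 -8.81309580e-05]
 [-3.08293486e-05 -2.91103611e-01  9.56691532e-01]] 
 [[ 8.91645600e-01  4.52733275e-01 -8.40062830e-04]
 [ 4.52734051e-01 -8.91644280e-01  1.53490235e-03]
 [-5.41358483e-05 -1.74891398e-03 -9.99998469e-01]]
```

View pics/c1.png

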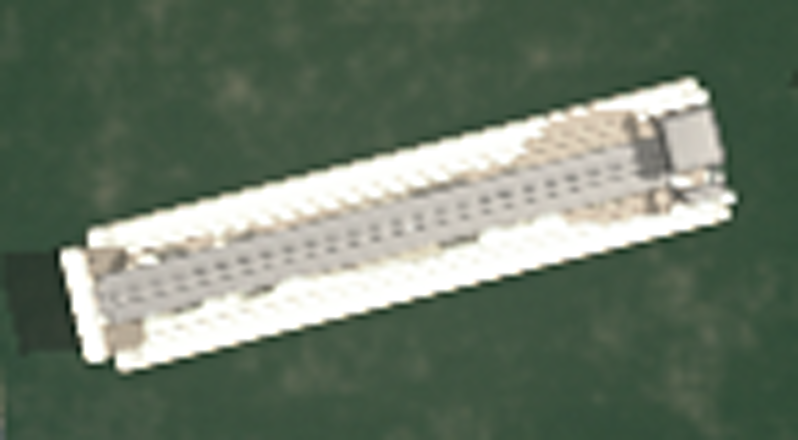

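Call:
play_rows(increments=[40, -32, 0, -8, 1, 95, -75, 0, -18, 1, 150, -119, 0, -28, 1, 205, -163, 0, -38, 1, 260, -206, 0, -48, 1, 315, -250, 0, -58, 1, 370, -293, 0, -68, 1, 400, -317, 0, -75, 1])

```text
t: 1.1
position: [0.5101, -0.156, 0.2392]
tool_rot: [0.628, 0.778, -0.0, 0.0]
force: [0.8, -0.5, -0.3]
finger_gap: 1.001
finger_force: 0.0
```

Call:
play_rows(increments=[25, 20, 0, 0, 1, 60, 45, 0, 0, 1, 95, 70, 0, 0, 1, 110, 82, 0, 0, 1, 110, 82, 0, 0, 1, 110, 82, 0, 0, 1, 110, 82, 0, 0, 1, 110, 82, 0, 0, 1])

```text
t: 2.1
position: [0.567, -0.0345, 0.2393]
tool_rot: [0.631, 0.776, -0.0, 0.0]
force: [-1.3, 0.2, 1.1]
finger_gap: 0.999
finger_force: 0.0
```

Run:
```python
from h import *
s=get_state(); print(s["position"],R.from_quat(s["tool_rot"]).as_matrix()[:,0],s["joints"])
import json
i=camera_info("wrist"); snap("wrist","w1"); json.dump(dict(T=np.array(i["camera_from_world"]).tolist()),open("w1.json","w"))
```

```text
[ 0.56699113 -0.03448827  0.23934817] [-2.04613747e-01  9.78842654e-01 -5.22861841e-04] [ 0.41506871  0.34573642 -0.54456542  1.76876158  0.20073455  1.08251506
  0.0080277 ]
```

View pics/w1.png

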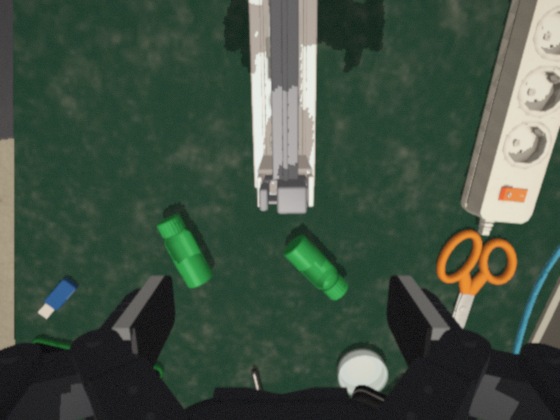

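Run:
```python
from h import *
a=cv2.imread("pics/w1.png")
cv2.imwrite("pics/c2.png",cv2.resize(a[150:225,235:335],None,fx=8,fy=8,interpolation=cv2.INTER_CUBIC))
```

```text
(no output)
```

View pics/c2.png

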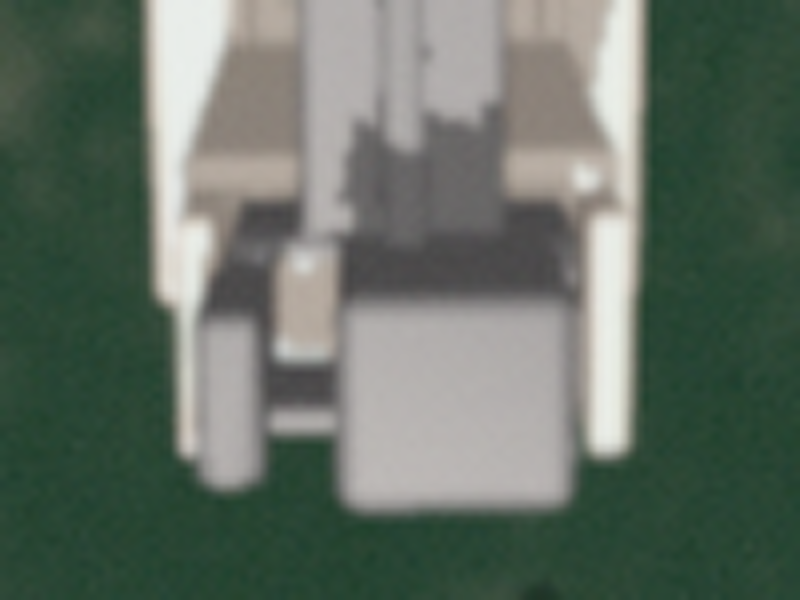

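Run:
```python
from h import *
s=get_state();Rt=R.from_quat(s["tool_rot"]).as_matrix()
def t(u,v,z): 
    p=onz("wrist",235+u/8,150+v/8,z); return np.round(p,4),np.round(Rt.T@(p-s["position"])*1e3,1)
for n,u,v,z in [("padL",200,400,.124),("blkR",572,400,.124),("blkL",340,400,.124),("top",456,297,.124),("bot",456,508,.124),("hL",178,400,.098),("hR",634,400,.098),("hend",606,458,.098),("hfar",606,210,.098),("barL",302,60,.102),("barR",503,60,.102)]: print(n,*t(u,v,z))
```

```text
padL [ 0.55   -0.0298  0.124 ] [  7.8 -15.8 115.4]
blkR [ 0.5823 -0.023   0.124 ] [  7.8  17.2 115.4]
blkL [ 0.5622 -0.0273  0.124 ] [  7.8  -3.4 115.4]
top [ 0.5703 -0.016   0.124 ] [ 17.2   6.8 115.4]
bot [ 0.5744 -0.0349  0.124 ] [ -2.2   7.  115.4]
hL [ 0.5479 -0.0374  0.098 ] [  0.9 -19.5 141.4]
hR [ 0.5916 -0.0282  0.098 ] [  0.8  25.2 141.4]
hend [ 0.5902 -0.0346  0.098 ] [ -5.1  22.6 141.4]
hfar [ 0.5846 -0.0104  0.098 ] [ 19.7  22.  141.4]
barL [ 0.5531 -0.0017  0.102 ] [ 34.7  -7.  137.4]
barR [0.5714 0.0021 0.102 ] [ 34.7  11.7 137.4]
```

Call:
play_rows(increments=[7.5, 3.6, 30, 0, 0.7, 7.5, 3.6, 70, 0, 0.7, 7.5, 3.6, 110, 0, 0.7, 7.5, 3.6, 130, 0, 0.7, 7.5, 3.6, 130, 0, 0.7, 7.5, 3.6, 130, 0, 0.3, 7.5, 3.6, 130, 0, 0.0, 7.5, 3.6, 130, 0, 0.0], newtons=50)

```text
t: 3.15
position: [0.5702, -0.0252, 0.1115]
tool_rot: [0.63, 0.777, 0.001, 0.001]
force: [-1.0, 0.0, 6.9]
finger_gap: 0.295
finger_force: 49.3
```

Call:
play_rows(increments=[0, 0, 0, 0, 0, 0, 0, 0, 0, 0, 0, 0, 0, 0, 0, 0, 0, -2, 0, 0, 0, 0, -5, 0, 0, 0, 0, -9, 0, 0, 0, 0, -13, 0, 0, 0, 0, -17, 0, 0])

```text
t: 4.15
position: [0.569, -0.0251, 0.1263]
tool_rot: [0.63, 0.777, -0.0, -0.0]
force: [0.8, -0.3, -2.0]
finger_gap: 0.296
finger_force: 49.3
```

Call:
play_rows(increments=[0, 0, -5, 0, 0, 0, 0, -10, 0, 0, 0, 0, -15, 0, 0, 0, 0, -16, 0, 0, -6, 0, -16, 0, 0, -12, 0, -16, 0, 0, -18, 0, -16, 0, 0, -20, 0, -16, 0, 0])

```text
t: 5.15
position: [0.5736, -0.0456, 0.1423]
tool_rot: [0.63, 0.776, 0.0, 0.0]
force: [-0.9, 1.1, -0.6]
finger_gap: 0.294
finger_force: 49.5
```

Run:
```python
from h import *
s=get_state(); print(s["position"],s["force"],s["moment"])
a=snap("side","s2"); b=snap("wrist","w2")
cv2.imwrite("pics/v2.png",np.hstack([cv2.resize(a[180:330,230:350],(480,600)),cv2.resize(b[0:250,215:348],(319,600))])[:,:,::-1])
```

```text
[ 0.57355848 -0.04560561  0.14231383] [-0.92765219  1.06114392 -0.64249893] [-0.03121597 -0.01923839  0.04358795]
```

View pics/v2.png

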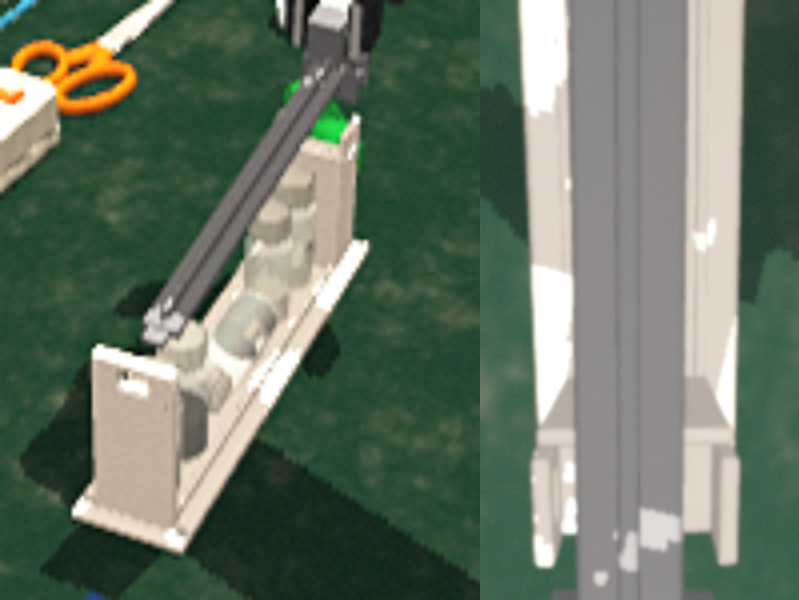

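Call:
play_rows(increments=[0, 0, -30, 0, 0, 0, 0, -60, 0, 0, 5, -15, -75, 0, 0, 15, -45, -75, 0, 0, 25, -75, -75, 0, 0, 35, -100, -75, 0, 0, 40, -110, -60, 0, 0, 40, -110, -40, 0, 0])

```text
t: 6.25
position: [0.457, -0.0279, 0.1826]
tool_rot: [0.63, 0.777, 0.0, 0.001]
force: [0.5, -0.4, -1.0]
finger_gap: 0.29
finger_force: 49.5
```

Call:
play_rows(increments=[0, 0, 30, 0, 0, 0, 0, 60, 0, 0, 0, 0, 85, 0, 0, 0, 0, 105, 0, 0, 0, 0, 120, 0, 0, 0, 0, 132, 0, 0, 0, 0, 140, 0, 0, 0, 0, 143, 0, 0])

```text
t: 7.25
position: [0.4578, -0.0283, 0.0392]
tool_rot: [0.63, 0.777, 0.0, 0.0]
force: [0.6, -0.6, 1.3]
finger_gap: 0.295
finger_force: 49.9
```

Call:
play_rows(increments=[0, 0, 2, 0, 0, 0, 0, 2, 0, 0.25, 0, 0, 2, 0, 0.6, 0, 0, 2, 0, 0.6, 0, 0, 2, 0, 0.6, 0, 0, -30, 0, 0.6, 0, 0, -90, 0, 0.6, 0, 0, -150, 0, 0.6])

```text
t: 8.25
position: [0.457, -0.0282, 0.1907]
tool_rot: [0.63, 0.777, -0.0, -0.001]
force: [1.7, -0.3, 0.1]
finger_gap: 0.601
finger_force: 0.0
```

Call:
play_rows(increments=[10, 10, -50, 0, 1, 35, 30, -50, 0, 1, 65, 57, -50, 0, 1, 95, 84, -50, 0, 1, 115, 101, -50, 0, 1, 127, 111, -50, 0, 1, 127, 111, -50, 0, 1, 127, 111, -50, 0, 1])

```text
t: 9.25
position: [0.5395, 0.1176, 0.2391]
tool_rot: [0.63, 0.776, -0.001, 0.0]
force: [-0.1, -0.6, -0.2]
finger_gap: 0.999
finger_force: 0.0
```

Run:
```python
from h import *
s=get_state(); print(s["position"])
b=snap("wrist","w3"); cv2.imwrite("pics/v3.png",cv2.resize(b[0:420,150:430],None,fx=1.42,fy=1.42,interpolation=cv2.INTER_CUBIC)[:,:,::-1])
```

```text
[0.5394654  0.11755643 0.23908019]
```

View pics/v3.png

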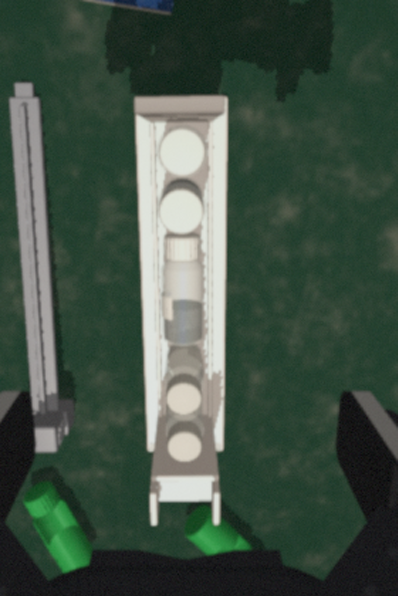

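Run:
```python
from h import *
s=get_state();Rt=R.from_quat(s["tool_rot"]).as_matrix()
def t(n,u,v,z): 
    p=onz("wrist",150+u/1.42,v/1.42,z); print(n,np.round(p,4),np.round(Rt.T@(p-s["position"])*1e3,1))
t("capTop",181,236,.036);t("foot",184,345,.021);t("L",163,300,.021);t("R",203,300,.021)
t("capL",165,245,.021);t("capR",198,245,.021)
for u,v in[(182,151),(180,211),(184,398),(184,445)]: t("v",u,v,.080)
t("postTL",135,97,.107);t("postTR",228,97,.107);t("postBL",135,113,.107)
t("plateR hi",226,130,.011);t("plateR lo",223,440,.011);t("plateL hi",139,130,.011);t("plateL lo",149,440,.011)
t("hL",154,523,.098);t("hR",216,523,.098)
print(proj("wrist",[0,0,0]))
```

```text
capTop [0.532  0.1329 0.036 ] [ 16.9  -4.1 203.2]
foot [0.5508 0.0522 0.021 ] [-65.9  -2.2 218.2]
L [0.5291 0.0828 0.021 ] [-31.5 -17.1 218.2]
R [0.557  0.0887 0.021 ] [-31.5  11.3 218.2]
capL [0.5229 0.122  0.021 ] [  8.1 -15.2 218.2]
capR [0.5452 0.1266 0.021 ] [  8.1   7.5 218.2]
v [0.522  0.1862 0.08  ] [ 71.1  -3.  159.1]
v [0.5274 0.1542 0.08  ] [ 38.6  -4.2 159.1]
v [0.5534 0.0404 0.08  ] [-78.1  -2.1 159.3]
v [0.5603 0.0073 0.08  ] [-111.9   -2.1  159.3]
postTL [0.4949 0.2064 0.107 ] [ 96.3 -25.4 132.1]
postTR [0.5387 0.2155 0.107 ] [ 96.3  19.3 132.1]
postBL [0.4962 0.1993 0.107 ] [ 89.1 -25.6 132.1]
plateR hi [0.5476 0.2043 0.011 ] [ 83.6  25.9 228.1]
plateR lo [ 0.5986 -0.0249  0.011 ] [-151.2   28.8  228.3]
plateL hi [0.491  0.1925 0.011 ] [ 83.6 -32.  228.1]
plateL lo [ 0.5408 -0.037   0.011 ] [-151.2  -30.3  228.3]
hL [ 0.5509 -0.0413  0.098 ] [-157.5  -21.3  141.3]
hR [ 0.5897 -0.0331  0.098 ] [-157.5   18.4  141.3]
(np.float64(-246.48706964246958), np.float64(180.5085765075329))
```

Call:
play_rows(increments=[5, -3.6, 40, -0.5, 0.7, 5, -3.6, 90, -0.5, 0.7, 5, -3.6, 140, -0.5, 0.7, 5, -3.6, 180, -0.5, 0.7, 5, -3.6, 203, -0.5, 0.7, 5, -3.6, 213, -0.5, 0.7, 5, -3.6, 216, -0.5, 0.7, 5, -3.6, 216, -0.5, 0.7], newtons=25)

```text
t: 10.3
position: [0.536, 0.123, 0.0242]
tool_rot: [0.627, 0.779, 0.001, 0.001]
force: [0.1, 0.5, -0.1]
finger_gap: 0.703
finger_force: 0.0
```

Call:
play_rows(increments=[0, 0, 0, 0, 0.4, 0, 0, 0, 0, 0, 0, 0, 0, 0, 0, 0, 0, 0, 0, 0, 0, 0, 0, 0, 0, 0, 0, -8, 0, 0, 0, 0, -25, 0, 0, 0, 0, -50, 0, 0], newtons=25)

```text
t: 11.3
position: [0.5349, 0.123, 0.0741]
tool_rot: [0.626, 0.78, -0.0, -0.0]
force: [0.6, 0.1, -0.4]
finger_gap: 0.339
finger_force: 24.9
```

Call:
play_rows(increments=[0, 0, -30, 0, 0, 0, 0, -60, 0, 0, 0, 0, -90, 0, 0, 0, 0, -120, 0, 0, 0, 0, -120, 0, 0, 0, 0, -120, 0, 0, 0, 0, -120, 0, 0, 0, 0, -120, 0, 0])

```text
t: 12.3
position: [0.5348, 0.1229, 0.1924]
tool_rot: [0.626, 0.779, -0.001, -0.001]
force: [0.3, -0.5, -0.6]
finger_gap: 0.337
finger_force: 24.9
```

Run:
```python
from h import *
s=get_state(); print(s["position"],s["force"])
print(proj("side",s["position"]),proj("wrist",s["position"]))
a=snap("side","s4");b=snap("wrist","w4"); cv2.imwrite("pics/v4.png",np.hstack([cv2.resize(a[100:325,210:410],None,fx=2,fy=2),cv2.resize(b[0:420,130:430],None,fx=1.07,fy=1.07)[:449]])[:,:,::-1] if 0 else np.hstack([cv2.resize(a[100:325,210:410],(400,450)),cv2.resize(b[:,130:430],(321,450))])[:,:,::-1])
```

```text
[0.53480479 0.12288805 0.19244953] [ 0.30010185 -0.54280292 -0.57542803]
(np.float64(282.7384138103667), np.float64(209.83403403494648)) (np.float64(283.46174546127673), np.float64(290.8063619382631))
```

View pics/v4.png

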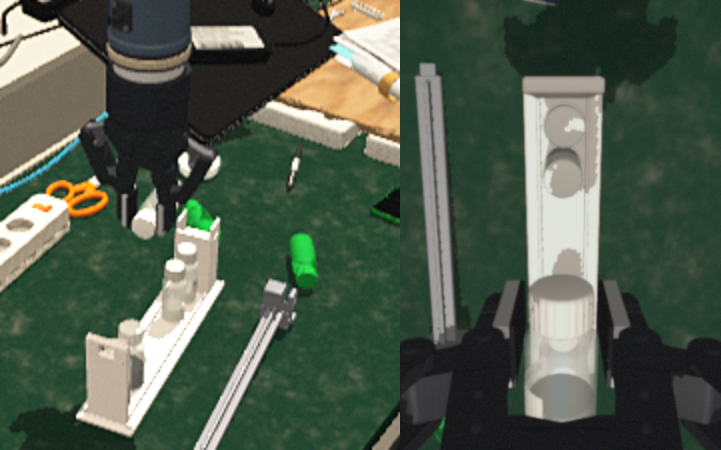

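Call:
play_rows(increments=[25, 0, 0, 0, 0, 60, 0, 0, 0, 0, 95, 0, 0, 0, 0, 130, 0, 0, 0, 0, 160, 0, 0, 0, 0, 168, 0, 20, 0, 0, 168, 0, 45, 0, 0, 168, 0, 65, 0, 0])

```text
t: 13.4
position: [0.4989, 0.2852, 0.1257]
tool_rot: [0.627, 0.779, -0.002, -0.0]
force: [1.1, -0.0, -1.1]
finger_gap: 0.343
finger_force: 24.9
```

Call:
play_rows(increments=[0, 0, 7, 0, 0, 0, 0, 7, 0, 0, -2, 0, 7, 0, 0, -4, 0, 7, 0, 0, -6, 0, 7, 0, 0, -8, 0, 7, 0, 0, -10, 0, 7, 0, 0, -10, 0, 7, 0, 0])

```text
t: 14.4
position: [0.5014, 0.2772, 0.1213]
tool_rot: [0.627, 0.779, 0.0, 0.0]
force: [0.4, -0.7, 0.5]
finger_gap: 0.334
finger_force: 24.9
```

Call:
play_rows(increments=[-1, 0, 1, 0, 0, -2, 0, 1, 0, 0, -3, 0, 1, 0, 0, -4, 0, 1, 0, 0, -5, 0, 1, 0, 0, -5, 0, 1, 0, 0, -5, 0, 1, 0, 0, -5, 0, 1, 0, 0])

```text
t: 15.4
position: [0.5014, 0.277, 0.1213]
tool_rot: [0.625, 0.78, 0.003, -0.002]
force: [-3.0, 8.3, 1.5]
finger_gap: 0.337
finger_force: 25.0
```

Call:
play_rows(increments=[-1, 0, -5, 0, 0, -3, 0, -10, 0, 0, -5, 0, -15, 0, 0, -7.5, 0, -20, 0, 0, -10.5, 0, -24.5, 0, 0, -13.5, 0, -28.5, 0, 0, -17.5, 0, -32.5, 0, 0, -21, 0, -36, 0, 0])

```text
t: 16.4
position: [0.5071, 0.2511, 0.1565]
tool_rot: [0.627, 0.779, -0.0, 0.0]
force: [-0.6, -0.7, -0.9]
finger_gap: 0.339
finger_force: 25.3
```

Run:
```python
from h import *
s=get_state(); print(s["position"],s["force"],s["moment"])
a=snap("side","s5");b=snap("wrist","w5"); print(proj("side",s["position"]))
cv2.imwrite("pics/v5.png",np.hstack([cv2.resize(a[150:325,180:335],(400,450)),cv2.resize(b[:,130:430],(321,450))])[:,:,::-1])
```

```text
[0.50708069 0.25106099 0.15645084] [-0.61701865 -0.66698672 -0.88639252] [0.0438822  0.04340905 0.02762696]
(np.float64(252.82395072125468), np.float64(264.1182946703444))
```

View pics/v5.png

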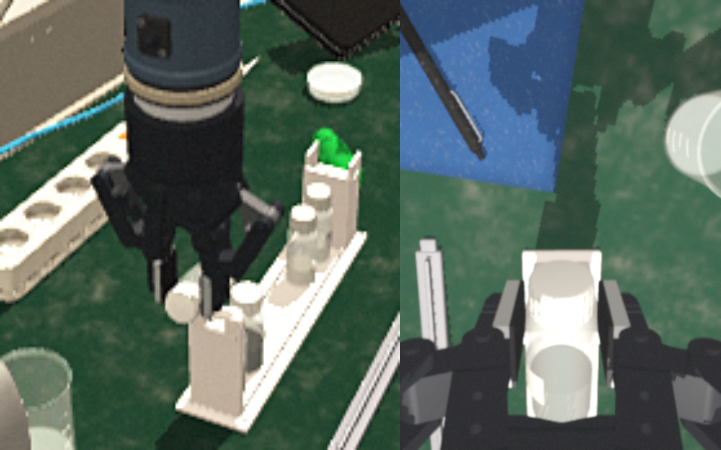

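Run:
```python
from h import *
s=get_state();Rt=R.from_quat(s["tool_rot"]).as_matrix()
for ph in range(0,61,10):
  c,sn=np.cos(np.radians(ph)),np.sin(np.radians(ph))
  ax=Rt@[c,0,-sn]; up=Rt@[-sn,0,-c]; g=s["position"]+Rt@[0,0,.003]
  P=lambda n,a,u: tuple(int(round(k)) for k in proj(n,g+ax*a+up*u))
  print(ph,"wrist capU",P("wrist",.012,.015),"capL",P("wrist",.012,-.015),"footU",P("wrist",-.064,.015),"footL",P("wrist",-.064,-.015),"side cap",P("side",.012,0))
b=cv2.imread("pics/w5.png");a=cv2.imread("pics/w4.png")
for im in(a,b): print(im[225:400:4,281].mean(1).astype(int).tolist())
```

```text
0 wrist capU (284, 278) capL (283, 247) footU (283, 437) footL (283, 385) side cap (250, 269)
10 wrist capU (284, 287) capL (283, 244) footU (283, 418) footL (283, 365) side cap (250, 268)
20 wrist capU (284, 296) capL (283, 242) footU (283, 398) footL (283, 344) side cap (250, 267)
30 wrist capU (284, 305) capL (283, 241) footU (283, 378) footL (283, 324) side cap (250, 266)
40 wrist capU (284, 314) capL (283, 242) footU (283, 357) footL (283, 304) side cap (250, 265)
50 wrist capU (284, 321) capL (284, 244) footU (283, 337) footL (283, 284) side cap (251, 264)
60 wrist capU (284, 327) capL (284, 248) footU (283, 316) footL (283, 264) side cap (251, 263)
[223, 224, 189, 162, 162, 164, 162, 162, 117, 118, 120, 125, 126, 130, 176, 219, 222, 222, 223, 222, 222, 222, 222, 199, 214, 214, 188, 190, 196, 200, 218, 149, 138, 137, 136, 136, 137, 136, 135, 134, 134, 137, 127, 28]
[58, 59, 141, 225, 221, 193, 195, 199, 199, 201, 203, 205, 206, 222, 255, 255, 255, 255, 255, 255, 255, 255, 255, 255, 227, 204, 201, 202, 201, 202, 201, 201, 200, 201, 200, 200, 202, 204, 204, 202, 202, 202, 172, 49]
```

Call:
play_rows(increments=[0, 0, -20, 0, 0, 0, 0, -40, 0, 0, -40, -5, -40, 0, 0, -90, -12, -40, 0, 0, -140, -18, -40, 0, 0, -190, -25, -40, 9, 0, -240, -31, -40, 18, 0, -290, -37, -40, 27, 0])

```text
t: 17.5
position: [0.5336, -0.0404, 0.1979]
tool_rot: [0.792, 0.61, 0.001, 0.001]
force: [-0.1, -0.0, -0.7]
finger_gap: 0.335
finger_force: 25.3
```

Call:
play_rows(increments=[-45, 16, 0, 9, 0, -95, 34, 0, 18, 0, -145, 51, 0, 27, 0, -195, 69, 0, 36, 0, -235, 83, 0, 45, 0, -249, 88, 20, 54, 0, -249, 88, 60, 63, 0, -249, 88, 110, 63, 0])

```text
t: 18.5
position: [0.5575, -0.3028, 0.0877]
tool_rot: [0.994, 0.108, 0.002, 0.001]
force: [-0.3, 0.7, -1.1]
finger_gap: 0.34
finger_force: 25.3
```

Call:
play_rows(increments=[0, 0, 25, 0, 0, 0, 0, 45, 0, 0, 0, 0, 55, 0, 0, 0, 0, 62, 0, 0, 0, 0, 68, 0, 0, 0, 0, 69, 0, 0, 0, 0, 69, 0, 0, 0, 0, 69, 0, 0])

```text
t: 19.5
position: [0.5564, -0.3027, 0.0181]
tool_rot: [0.994, 0.108, 0.001, 0.001]
force: [3.1, 1.2, 5.2]
finger_gap: 0.343
finger_force: 26.6
```

Call:
play_rows(increments=[0, 0, 0, 0, 0.6, 0, 0, 0, 0, 0.6, 0, 0, 0, 0, 0.6, -12, 0, 0, 0, 0.6, -25, 0, 0, 0, 0.6, -25, 0, 6, 0, 0.6, -25, 0, 6, 0, 0.6, -25, 0, 6, 0, 0.6])

```text
t: 20.5
position: [0.5316, -0.3076, 0.0113]
tool_rot: [0.994, 0.108, 0.0, -0.0]
force: [-0.5, 0.0, -0.9]
finger_gap: 0.602
finger_force: 0.0
```

Run:
```python
from h import *
s=get_state();Rt=R.from_quat(s["tool_rot"]).as_matrix();print(s["position"],s["force"],s["joints"])
b=snap("wrist","w6")
c=int(proj("wrist",s["position"])[0]); print(c)
cv2.imwrite("pics/v6.png",cv2.resize(b[120:420,150:420],None,fx=2,fy=2)[:,:,::-1])
```

```text
[ 0.53163561 -0.30755441  0.01129373] [-0.54011621  0.04569772 -0.92701679] [ 0.56983451  0.64739583 -0.15584615  1.84666151  0.15309038  0.6586956
 -1.02986512]
281
```

View pics/v6.png

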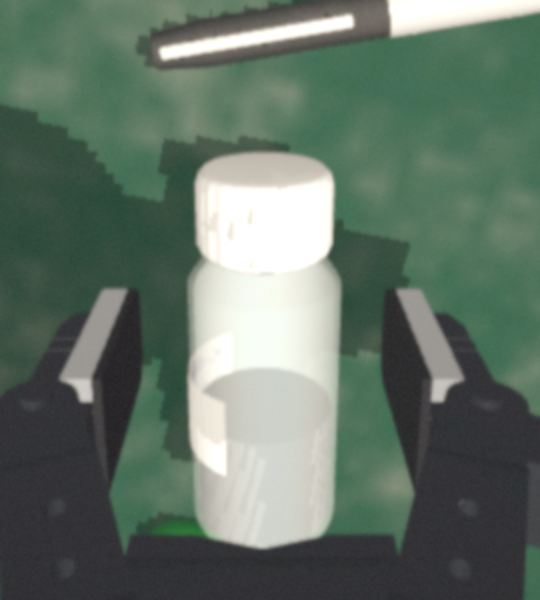

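Run:
```python
from h import *
s=get_state();Rt=R.from_quat(s["tool_rot"]).as_matrix()
for u,v,z in [(282,212,.028),(282,197,.002),(282,197,.028),(247,300,.015),(319,300,.015)]: print(u,v,z,np.round(Rt.T@(onz("wrist",u,v,z)-s["position"])*1e3,1))
```

```text
282 212 0.028 [ 37.2  -0.1 -16.6]
282 197 0.002 [35.7  0.   9.4]
282 197 0.028 [ 42.4  -0.1 -16.6]
247 300 0.015 [ -3.9 -14.2  -3.7]
319 300 0.015 [-3.9 15.  -3.7]
```

Call:
play_rows(increments=[0, 0, 0, 0, 0.2, 0, 0, 0, 0, 0, 0, 0, 0, 0, 0, 0, 0, 0, 0, 0, 0, 0, -10, 0, 0, 0, 0, -40, 0, 0, 0, 0, -80, 0, 0, 0, 0, -130, 0, 0], newtons=30)

```text
t: 21.55
position: [0.5302, -0.3076, 0.1421]
tool_rot: [0.994, 0.108, -0.001, -0.001]
force: [0.6, -0.3, 0.0]
finger_gap: 0.337
finger_force: 29.7
```

Call:
play_rows(increments=[5, -30, 0, 0, 0, 14, -80, 0, 0, 0, 22, -130, 0, 0, 0, 31, -180, 0, 0, 0, 40, -230, 0, 0, 0, 46, -262, 0, 0, 0, 47, -269, 0, 0, 0, 47, -269, 10, 0, 0])

```text
t: 22.55
position: [0.5199, -0.0357, 0.1318]
tool_rot: [0.994, 0.108, 0.001, 0.001]
force: [0.2, -1.4, -0.9]
finger_gap: 0.338
finger_force: 29.8
```

Call:
play_rows(increments=[0, 0, 10, 0, 0, 0, 0, 16, 0, 0, 0, 0, 20, 0, 0, 0, 0, 22, 0, 0, 0, 0, 24, 0, 0, 0, 0, 26, 0, 0, 0, 0, 28, 0, 0, 0, 0, 28, 0, 0])

```text
t: 23.55
position: [0.5184, -0.0355, 0.1042]
tool_rot: [0.994, 0.108, -0.001, 0.0]
force: [-5.4, -1.1, 8.1]
finger_gap: 0.335
finger_force: 31.5
```

Call:
play_rows(increments=[-1, 0, 2.5, 0, 0, -1.3, 0, 5, 0, 0, -1.5, 0, 7.5, 0, 0, -1.7, 0, 10, 0, 0, -1.5, 0, 12.5, 0, 0, -1.2, 0, 15, 0, 0, -0.6, 0, 18, 0, 0, 0, 0, 20, 0, 0])

```text
t: 24.55
position: [0.5184, -0.0355, 0.0842]
tool_rot: [0.994, 0.108, -0.001, 0.001]
force: [-6.9, -1.6, 10.7]
finger_gap: 0.336
finger_force: 39.9
```

```bash
cat > cap.py <<'E'
from h import *
s=get_state();print(s["position"],s["force"])
b=snap("wrist","w_%d"%int(s["t"]*100)); 
Rt=R.from_quat(s["tool_rot"]).as_matrix()
for ph in range(0,91,15):
  c,sn=np.cos(np.radians(ph)),np.sin(np.radians(ph))
  ax=Rt@[c,0,-sn]; up=Rt@[-sn,0,-c]; g=s["position"]+Rt@[0,0,-.0037]
  P=lambda a,u: int(round(proj("wrist",g+ax*a+up*u)[1]))
  print(ph,"capU",P(.0365,.0135),"capL",P(.0365,-.0135))
print(int(proj("wrist",s["position"])[0]),b[60:420:4,282].mean(1).astype(int).tolist())
E
python3 cap.py
```

```text
[ 0.51837329 -0.03550858  0.08422449] [-6.87303451 -1.648128   10.71877   ]
0 capU 215 capL 195
15 capU 237 capL 196
30 capU 268 capL 204
45 capU 302 capL 220
60 capU 337 capL 246
75 capU 366 capL 278
90 capU 388 capL 313
281 [51, 50, 47, 46, 45, 46, 52, 203, 213, 215, 192, 148, 212, 214, 187, 213, 215, 215, 215, 214, 215, 214, 215, 215, 214, 214, 214, 214, 214, 215, 213, 214, 215, 215, 214, 214, 151, 122, 156, 172, 115, 140, 164, 165, 168, 170, 171, 174, 174, 176, 177, 179, 182, 183, 184, 185, 183, 186, 184, 138, 138, 138, 139, 130, 134, 133, 131, 127, 122, 122, 123, 124, 122, 133, 129, 126, 130, 129, 81, 52, 48, 44, 43, 42, 27, 16, 23, 23, 18, 17]
```

Call:
play_rows(increments=[1, 0, 2.5, 0, 0, 2.2, 0, 4.7, 0, 0, 5.2, 0, 9, 0, 0, 9, 0, 12.5, 0, 0, 13, 0, 15.5, 0, 0, 18, 0, 17.5, 0, 0, 21, 0, 18, 0, 0, 22, 0, 18, 0, 0])

```text
t: 25.6
position: [0.5333, -0.0324, 0.0637]
tool_rot: [0.994, 0.107, -0.008, 0.001]
force: [-17.3, -3.3, 7.8]
finger_gap: 0.337
finger_force: 47.3
```

```bash
python3 cap.py
```

```text
[ 0.53325295 -0.03240555  0.06374596] [-17.3432594   -3.29228632   7.81611542]
0 capU 214 capL 195
15 capU 237 capL 195
30 capU 267 capL 204
45 capU 302 capL 220
60 capU 336 capL 245
75 capU 366 capL 277
90 capU 387 capL 312
281 [47, 48, 45, 46, 50, 55, 55, 56, 54, 46, 47, 45, 45, 57, 207, 222, 222, 219, 142, 122, 120, 119, 120, 120, 120, 120, 144, 219, 221, 212, 222, 221, 221, 221, 221, 222, 222, 222, 221, 221, 221, 221, 220, 220, 220, 221, 220, 220, 214, 161, 142, 121, 153, 159, 124, 66, 121, 121, 129, 158, 158, 111, 107, 106, 120, 156, 161, 161, 160, 161, 161, 160, 159, 161, 160, 158, 160, 160, 159, 160, 159, 158, 160, 155, 25, 24, 19, 25, 22, 24]
```

Call:
play_rows(increments=[-10, 0, 0, 0, 0, -22, 0, -15, 0, 0, -22, 0, -55, 0, 0, -22, 0, -100, 0, 0, -10, -20, -105, -9, 0, 5, -55, -105, -18, 0, 20, -95, -105, -27, 0, 29, -125, -105, -36, 0])

```text
t: 26.65
position: [0.5428, 0.1005, 0.1709]
tool_rot: [0.911, 0.413, 0.001, -0.0]
force: [-0.2, -0.8, -0.9]
finger_gap: 0.345
finger_force: 46.6
```

Call:
play_rows(increments=[0, 0, 0, -9, 0, 0, 0, 0, -18, 0, 0, 0, 0, -27, 0, 0, 0, 0, -36, 0, 0, 0, 0, -45, 0, 0, 0, 0, -54, 0, 0, 0, 0, -54, 0, 0, 0, 0, -54, 0])

```text
t: 27.65
position: [0.5424, 0.0981, 0.1705]
tool_rot: [0.627, 0.779, 0.0, 0.0]
force: [0.3, -0.6, -1.0]
finger_gap: 0.339
finger_force: 46.6
```

Run:
```python
from h import *
s=get_state();Rt=R.from_quat(s["tool_rot"]).as_matrix();print(s["position"],s["force"],np.degrees(np.arctan2(Rt[1,0],Rt[0,0])))
d=np.array([.5416,.0976,0])-s["position"];print(Rt.T@d*1e3)
b=snap("wrist","w9");a=snap("side","s9")
# cap face blob in wrist image
g=cv2.cvtColor(b,cv2.COLOR_RGB2GRAY)
print([int(x) for x in g[240:420:5,281]]); print([int(x) for x in g[350,230:335:4]],[int(x) for x in g[375,230:335:4]])
# side: white blob around TCP
u,v=proj("side",s["position"]);print(u,v)
P=lambda z:tuple(np.round(proj("side",s["position"]+[0,0,z]),0));print("foot",P(-.036),"cap",P(.040))
c=a[int(v)-25:int(v)+40:3,int(u)-20:int(u)+22:2].min(2);print(c)
```

```text
[0.54237714 0.09812895 0.17046199] [ 0.30788268 -0.63989359 -0.99133777] 102.28530390574657
[ -0.34829522  -0.99732662 170.46130765]
[164, 160, 126, 142, 144, 145, 150, 112, 63, 75, 76, 94, 92, 103, 102, 142, 167, 168, 169, 167, 167, 167, 166, 167, 166, 165, 165, 165, 164, 197, 219, 35, 23, 25, 20, 27]
[23, 37, 121, 164, 165, 165, 166, 166, 166, 165, 166, 166, 167, 168, 167, 167, 168, 167, 167, 167, 165, 166, 167, 137, 65, 25, 27] [36, 53, 49, 130, 162, 163, 163, 165, 163, 163, 164, 165, 164, 164, 165, 164, 165, 164, 165, 164, 166, 164, 140, 53, 55, 50, 23]
286.81754326114043 211.93850420082268
foot (np.float64(286.0), np.float64(226.0)) cap (np.float64(287.0), np.float64(195.0))
[[ 30  53  63  42  23  30  29  24  24  34  28  22  28  31  28  20  23  52
   48 180 183]
 [ 25  39  70  55  29  30  21  24  11  91 255 255  24  29  19  31  37  28
   25  37 121]
 [ 29  32  26  23  27  29  21   8 223 211 208 205  51  27  28  26  23  26
   36  38  50]
 [ 53  50  30  28  29  30  21  51 219 211 211 212 184  28  20  25  24  48
   52  53  25]
 [ 42  55  58  32  27  23  19   4 162 198 200 181 128  
[... 847 characters left out ...]
3  34  39  50  50  40  46  34  31  46  35  27  28   0 123 124
  130 119 115]
 [ 63  51  37  47  44  37  26  47  50  56  59  58  37  24 255 255 254 255
  129 116 117]
 [ 53  43  43  42  47  37  44  39  35  44  38  42  39 105 241 255 255 255
  130 185 178]
 [ 33  36  39  44  40  38  52  36  45  41  43  38  47 128 135 134 131 116
  129 164 163]
 [ 38  32  48  37  36  44  50  44  47  41  41  46  27 145 213 123 134 167
  197 170 161]
 [ 36  42  36  40  41  34  42  56  54  47  35  36  24 177 175 189 183 180
  159 178 135]
 [ 34  31  41  38  45  56  61  62  41  40  39  29 191 144 160 172 163 165
  159 164 144]
 [ 40  32  39  41  46  55  68  45  39  43  17 192 190 151 174 177 172 158
  153 146 132]]
```

Call:
play_rows(increments=[0, -1, 30, 0, 0, 0, -1, 65, 0, 0, 0, -1, 95, 0, 0, 0, -1, 112, 0, 0, 0, -1, 120, 0, 0, 0, -1, 124, 0, 0, 0, -1, 126, 0, 0, 0, -1, 127, 0, 0], newtons=20)

```text
t: 28.75
position: [0.5417, 0.098, 0.0439]
tool_rot: [0.627, 0.779, 0.0, 0.0]
force: [-0.5, 0.3, -1.0]
finger_gap: 0.342
finger_force: 46.6
```

Call:
play_rows(increments=[0, 0, 1, 0, 0, 0, 0, 2, 0, 0, 0, 0, 3, 0, 0, 0, 0, 4, 0, 0, 0, 0, 5, 0, 0, 0, 0, 6, 0, 0, 0, 0, 6, 0, 0, 0, 0, 6, 0, 0])

```text
t: 29.75
position: [0.5412, 0.0979, 0.0373]
tool_rot: [0.626, 0.779, 0.0, 0.0]
force: [-0.2, 0.0, -1.1]
finger_gap: 0.337
finger_force: 46.6
```

Call:
play_rows(increments=[0, 0, 1, 0, 0, 0, 0, 2, 0, 0, 0, 0, 3, 0, 0, 0, 0, 4, 0, 0, 0, 0, 5, 0, 0, 0, 0, 6, 0, 0, 0, 0, 6, 0, 0, 0, 0, 6, 0, 0])

```text
t: 30.75
position: [0.5416, 0.0983, 0.035]
tool_rot: [0.626, 0.779, -0.001, 0.001]
force: [-8.8, -3.3, 29.5]
finger_gap: 0.337
finger_force: 49.4
```

Call:
play_rows(increments=[0, 0, -3, 0, 0, 0, 0, -6, 0, 0, 0, -1.5, -6, 0, 0, 0, -1.5, -5, 0, 0, 0, -1.5, -4, 0, 0, 0, -1.5, -3, 0, 0, 0, -1.5, -3, 0, 0, 0, -1.5, -3, 0, 0])

```text
t: 31.75
position: [0.5396, 0.0976, 0.0355]
tool_rot: [0.626, 0.779, -0.001, 0.0]
force: [-4.2, -0.7, 13.2]
finger_gap: 0.342
finger_force: 47.9
```

```bash
cat > tilt.py <<'E'
from h import *
s=get_state();print(s["position"],s["force"])
a=snap("side","t_%d"%int(s["t"]*100)); p=np.array([.5416,.0976,0])
for z in (.006,.030,.060,.082): print(z,np.round(proj("side",p+[0,0,z]),1))
u,v=map(int,proj("side",p+[0,0,.045])); print(u,v)
print(a[v-34:v+30:2,u-16:u+18:2].min(2))
E
python3 tilt.py
```

```text
[0.53958685 0.09761597 0.03545   ] [-4.17214279 -0.65298443 13.2251532 ]
0.006 [285.9 273.8]
0.03 [286.1 265.4]
0.06 [286.3 254.6]
0.082 [286.5 246.5]
286 260
[[ 26  32  31  22  25  30  27  32  27  26  28  25  30  22  20  25  27]
 [ 25  27  30  30  23  21  26  28  25  25  23  26  19  22  25  31  27]
 [ 36  29  25  27  37  35  26  27  32  29  31  30  28  31  29  31  26]
 [ 36  23  28  29  23  34  20  30  22  28  36  35  29  29  28  31  32]
 [ 28  43  24  22  24  25  28  28  31  27  31  31  22  25  25  27  28]
 [ 29  43  35  26  26  23  29  29  29  26  30  22  25  26  28  26  21]
 [ 23  29  34  26  28  24  26  27  28  28  28  23  26  28  26  21  63]
 [ 48  61  25  27  28  24  28  21  24  25  23  25  24  31  20  12 214]
 [ 80  75  25  30  29  30  25  29   8   7  23  25  22  23  51  16 195]
 [ 41  78  25  28  31  28   5 160 205 255  27  30  23  29  28   7 172]
 [ 29  24  29  27  23  20 179 216 206 214  26  28  24  35  24  11 168]
 [ 38  25  26  25  23   0 223 211 211 216  29  26  29  27  29   9 167]
 [ 37  37  28  29  23   0 222 214 214 212 196  24  27  21  30  51  68]
 [ 32  44  28  18 
[... 631 characters left out ...]
151 155 155 127 209 203  79  68  77 118  99 255 188 255 255]
 [213 191 138 139 148 207 207 198 202 161 149 162 170 255 255 255 255]
 [189 198 141 187 194 203 178 200 198 198 201 196 255 223 255 255 108]
 [167 155 131 181 178 152 196 198 202 198 199 251 140 255 255 255  28]
 [159 164 141  91 125 160 150 203 199 197 199 202 170 255 255  56  40]
 [165 161 139  89  94  81 136 201 198 198 194 130 196 255 181  30  33]
 [158 163 142  90  91  87 165 197 197 200 172 204 188 255  25  36  37]
 [156 163 139  92  96  86 187 199 199 201 163 201 255 100  26  46  45]
 [158 166 135  85  93  72 203 198 198 142 203 201 152  33  36  52  54]
 [158 164 151  81  86  76 202 201 184 187 196 200  40  23  24  38  38]]
```

Call:
play_rows(increments=[0, 0, 1.5, 0, 0, -1, 0, 2, 0, 0, -2, 0, 2, 0, 0, -3, 0, 2, 0, 0, -4, 0, 2, 0, 0, -5, 0, 2, 0, 0, -6, 0, 2, 0, 0, -6, 0, 2, 0, 0])

```text
t: 32.8
position: [0.5399, 0.0965, 0.0352]
tool_rot: [0.626, 0.78, 0.001, -0.001]
force: [-10.0, 5.0, 25.0]
finger_gap: 0.339
finger_force: 49.0
```

```bash
python3 tilt.py | sed -n '1p;14,32p'
```

```text
[0.53994053 0.09647678 0.0352197 ] [-10.04789356   5.02662102  25.03123303]
 [ 54  74  38  30  26  21  25  26  25  27  27  21  26  30  15  19 218]
 [ 80  72  27  28  27  28  27  35   0   0  20  27  29  17  34  24 193]
 [ 37  56  30  29  27  27   1 165 227 255  41  27  29  39  28  12 174]
 [ 25  24  23  26  28  17 191 216 209 210  35  30  30  28  22  16 172]
 [ 34  22  23  28  26   2 224 214 211 215 105  19  29  24  26  17 173]
 [ 42  39  28  26  22   6 215 215 211 213 199  24  26  22  34  59  51]
 [ 34  42  22  10  42  22 131 198 198 178 130  29  26  26  52  54  53]
 [ 40  50  27 111 112   4 134 131 125 132 141  72  23  31  26  23  27]
 [ 52  58  23 100  80   5 128 213 124 128 132  97  22  24  24  26  20]
 [ 50  45  12  90  74  13  87 169 105 110 115  78  80  24  23   8 207]
 [ 21 153 170 200 167   0  38  86  87  93  91  57 129  21  24  66 255]
 [221 205 197 201 200 192 194  86  87  90  96  60 135  22  23  80 255]
 [215 207 204 203 203 203 255  78  84  87 109  92 120  22  16 129 152]
 [156 189 203 211 196 139 240 100  81  81 122  88 122  25   0 255 255]
 [158 154 156 143 151 133 255 140  74  75  92  96 115   0 255 229 255]
 [182 178 154 155 153 128 206 199  85  70  77  73  98 255 187 255 255]
 [209 188 138 140 148 206 205 199 203 162 147 151 181 255 255 255 255]
 [184 204 143 189 194 202 179 198 199 202 202 196 255 223 255 255 105]
 [163 156 131 187 180 151 190 197 197 197 202 189 139 255 255 255  28]
```

Call:
play_rows(increments=[3, 0, -1.5, 0, 0, 5, 0, -2.5, 0, 0, 5, 0, -2.5, 0, 0.34, 5, 0, -2.5, 0, 0.345, 5, 0, -2.5, 0, 0.35, 5, 0, -2.5, 0, 0.355, 5, 0, -2.5, 0, 0.36, 5, 0, -2.5, 0, 0.37])

```text
t: 33.85
position: [0.5398, 0.0965, 0.0345]
tool_rot: [0.627, 0.779, -0.0, -0.0]
force: [0.0, -0.3, -0.6]
finger_gap: 0.368
finger_force: 0.0
```

```bash
python3 tilt.py | sed -n '1p;14,32p'
```

```text
[0.53978529 0.09648373 0.03451175] [ 0.0243266  -0.26385583 -0.55740384]
 [ 53  58  25  27  24  25  25  24  27  28  21  24  25  27  24  17 191]
 [ 79  73  24  30  27  27  21  29 149   6  21  27  30  20  26  41 143]
 [ 45  58  25  30  31  24  36  24 240 255  28  25  26  26  31  20 180]
 [ 28  24  24  27  27  26  44  21 154 169  48  27  33  22  24  23 176]
 [ 36  26  30  27  23  25  54  64 155 160  91  25  26  23  26  22 102]
 [ 40  31  29  29  26  24  23 114 123 144 147  18  23  25  31  55  70]
 [ 36  40  26   9  40  18  24  84 220 236 228  93  19  27  30  60  64]
 [ 42  48  21 149  47  16  17 158 219 238 194 129  29  31  25  32  22]
 [ 50  53  20 131  21  17  25 255 180  90  83 109  26  29  25  26  26]
 [ 49  49   6 125  17  17  79 249  89  95  93  67  62  24  30   8 127]
 [ 16 157 172 194 161   0 142 199  95  98  96  23 131  29  32   2 255]
 [220 206 200 201 202 185 255 143  99  95  93  34 128  24  28   0 255]
 [215 203 201 202 203 200 255 140  85  92  92  35 132  24  26   0 147]
 [158 188 201 209 197 140 239 144  83  89  84  40 128  26  12 164 255]
 [161 151 157 145 150 132 255 158  86  88  90  39 131  12  58 239 255]
 [181 185 153 155 149 133 211 196 119  78  78  15 120 219 157 255 255]
 [211 186 139 135 146 189 209 198 196 199 158 181 159 255 255 255 255]
 [187 202 141 185 195 205 182 198 199 199 197 193 255 222 255 255 113]
 [164 154 129 182 179 152 191 200 198 199 191 255 135 255 255 255  28]
```

Call:
play_rows(increments=[0, 0, 0, 0, 0.6, 0, 0, 0, 0, 0.6, 0, 0, 0, 0, 0.6, 0, 0, -10, 0, 0.6, 0, 0, -45, 0, 0.6, 0, 0, -95, 0, 0.6, 0, 0, -150, 0, 0.6, 0, 0, -205, 0, 0.6])

```text
t: 34.9
position: [0.5396, 0.0967, 0.2423]
tool_rot: [0.626, 0.78, 0.0, 0.0]
force: [0.9, -0.6, 0.5]
finger_gap: 0.596
finger_force: 0.0
```

Call:
play_rows(increments=[0, 0, 0, 0, 0.6, 0, 0, 0, 0, 0.6, 0, 0, 0, 0, 0.6, 0, 0, 0, 0, 0.6, 0, 0, 0, 0, 0.6, 0, 0, 0, 0, 0.6, 0, 0, 0, 0, 0.6, 0, 0, 0, 0, 0.6])

```text
t: 35.9
position: [0.54, 0.0966, 0.2398]
tool_rot: [0.627, 0.779, 0.0, 0.0]
force: [-0.4, 0.2, 0.3]
finger_gap: 0.599
finger_force: 0.0
```

Run:
```python
from h import *
s=get_state();Rt=R.from_quat(s["tool_rot"]).as_matrix();print(s["position"],s["force"])
b=snap("wrist","f1");snap("side","f2")
O=np.array([.5416,.0976,0]);ex=np.array([.977,.215,0]);ey=np.array([-.215,.977,0])
g=cv2.cvtColor(b,cv2.COLOR_RGB2GRAY)
# white circular caps
ci=cv2.HoughCircles(cv2.GaussianBlur(g,(3,3),1),cv2.HOUGH_GRADIENT,1,15,param1=80,param2=14,minRadius=10,maxRadius=24)
for u,v,r in ([] if ci is None else ci[0]):
    p=onz("wrist",u,v,.081)-O
    if abs(p@ex)<.03 and abs(p@ey)<.13: print("cap?",int(u),int(v),round(float(r),1),"carrier x,y mm",round(p@ex*1e3,1),round(p@ey*1e3,1))
for y in(92,58,0,-58,-92): print(y,np.round(proj("wrist",O+ey*y*1e-3+[0,0,.081])))
d=cv2.absdiff(cv2.cvtColor(cv2.imread("pics/side.png"),6),cv2.cvtColor(cv2.imread("pics/f2.png"),6)); 
n,_,st,c=cv2.connectedComponentsWithStats((cv2.medianBlur(d,5)>35).astype(np.uint8)); print([x[:5].tolist() for x in st[1:] if x[4]>60])
a=cv2.imread("pics/f2.png");u,v=map(int,proj("side",O+[0,0,.045]));print(a[v-22:v+16:2,u-16:u+18:2].min(2))
```

```text
[0.53997213 0.09659185 0.23983247] [-0.4220322   0.18432002  0.29048403]
cap? 279 122 17.2 carrier x,y mm -3.8 58.3
cap? 283 76 18.8 carrier x,y mm -0.7 92.1
cap? 281 212 16.6 carrier x,y mm -2.2 -15.3
cap? 281 256 13.8 carrier x,y mm -2.2 -55.5
cap? 283 294 10.5 carrier x,y mm -0.3 -92.8
cap? 280 197 13.6 carrier x,y mm -3.0 -2.3
92 [284.  77.]
58 [284. 123.]
0 [284. 195.]
-58 [284. 259.]
-92 [284. 294.]
[[263, 0, 145, 111, 5896], [513, 0, 47, 105, 2738], [303, 113, 9, 12, 79], [255, 129, 28, 55, 609], [299, 174, 11, 16, 140], [304, 197, 9, 14, 90], [263, 210, 53, 63, 739], [553, 237, 7, 17, 68], [284, 255, 14, 18, 201], [306, 256, 45, 77, 818], [555, 262, 5, 30, 104], [461, 291, 60, 105, 3665], [221, 343, 48, 39, 875], [275, 346, 66, 58, 1911]]
[[ 43  37  37  38  44  35  39  39   7 255 255 255 238 115 134 117 136]
 [ 41  43  38  46  49  44  47  35 255 255 255 255 255 255 128 161 199]
 [ 37  36  41  39  44  48  40  39 255 255 255 254 255 255 181 195 176]
 [ 40  39  37  43  45  52  59  21 140 255 255 255 255 152 172 163 163]
 [ 41  39  47  57  62  65  42  14 148 154 137 142 137 139 1
[... 306 characters left out ...]
 43  38  48  35  32 255 184 114  86  97 121 160 146 139 253]
 [ 44  42  33  28  17   2 255 253  85  96  98  95  96  98 146 134 255]
 [  7 255 255 255 255 193 255 226  90  95  96 106 112 121 153 245 255]
 [255 255 255 255 255 255 255 138  93  96  95 151 128 144 185 255 255]
 [255 255 254 254 255 255 255 137  88  88  86 144 131 111 255 255 148]
 [159 255 255 255 255 179 236 144  86  95  87 117  94  45 255 255 255]
 [148 135 146 131 142 130 255 131  86  88  87  86  81  68 255 225 255]
 [255 203 150 156 153 151 209 202 118  76  85  78  66 255 184 255 255]
 [199 182 152 143 164 190 207 198 196 193 163 171 189 255 255 255 255]
 [183 202 141 187 194 198 177 199 197 196 199 191 255 219 255 255 114]]
```

```bash
python3 -c "
from h import *
print(ticket.hand_in())"
```

```text
the job is handed in; nothing more can be done
None
```

I unlatched the bar and laid it on the bench in front of the carrier, then stood the fallen vial upright in the gap about 2 mm from its middle; the cameras show the other four vials at their places, and I handed in after about 36 s.

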